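# Register the medal tray on the stand's pin by feel and load two medals

## Task

Pick up the blue medal tray by its brass fin and lay it between the brass rods of the ivory stand, with its pin hole past the stand's steel pin so that its hole end rests propped up on the pin; then draw it back along the rods until you feel the hole catch and the tray drops flat over the pin. After that set the gold medal in the tray's pocket next to the pin hole and the silver medal in the other pocket, each face up and fully down. Leave the jar, pencil box, ruler and magnifying glass where they are.

Things in the scene. Friction and masses are not known exactly. Their poses are not given: they have to be found in the camera images.
- stand_deck (a point): Centre of the deck (top face) of the fixed ivory resin coin stand, 270 x 112 mm, deck 15 mm above the table; x along the stand, y across, z up. Two brass rods, 10 mm thick, 270 mm long, lie on the deck along x at y = +49.5 and -49.5 mm: a channel 89 mm wide, rod tops 10 mm above the deck. Deck smooth, open at both ends.
- slot_mid (a point): Middle of the black slot mark on the deck, 70 mm along the stand's x from the deck's centre. A fixed round steel pin (10 mm diameter, 8 mm high, domed) stands on the centre line (y = 0) within 12 mm of this point along x, differently each time: its place is not reported and must be seen or felt. Axes as the stand's.
- tray_fin (a point): Centre of the brass grip fin on the loose blue tray: 10 mm thick (x), 46 mm long (y), 36 mm high. This point is 28 mm above the tray's underside, 18 mm above its top face, 18 mm below the fin's top. x along the tray towards its pin-hole end, z up. From here the tray reaches x = -82 to +118 mm; pin hole at x = +90, pockets at +42 (gold) and -42 mm (silver), all at y = 0.
- tray_mid (a point): Centre of the tray plate, 200 x 84 x 10 mm, half-way up its thickness; axes as the fin's. 0.2 to 0.4 kg, centre of mass near here. The underside is smooth but for the pin hole. Laid in the channel with the hole past the pin it rests on the pin's top and on the deck at its other end, tilted about 3 degrees.
- tray_hole (a point): Centre of the lower mouth of the tray's through hole (18 mm diameter), level with the underside; axes as the fin's. The tray's end is 28 mm further along x. Seated on the pin, the underside lies on the deck, the tray's x points the same way as the stand's x, and the hole has 4 mm of play all round the pin.
- pocket_gold (a point): Centre of the floor of the tray's pocket next to the pin hole (66 mm diameter, 5 mm deep; floor 5 mm above the tray's underside); axes as the tray's.
- pocket_silver (a point): Centre of the floor of the other pocket (66 mm diameter, 5 mm deep), 84 mm from the first on the far side of the fin; axes as the tray's.
- gold_center (a point): Centre of the loose gold medal in its black round holder, 60 mm diameter and 14 mm thick, lying face (gold disc) up on the table; this point is half-way up (7 mm), z out of the face. About 0.12 kg. Fully down in a pocket it stands 9 mm above the tray's top face.
- silver_center (a point): The same for the silver medal (60 mm diameter, 14 mm thick, silver disc up).
- jar_mid (a point): Green glass jar with cork stopper, 76 mm diameter, 116 mm high (point on its axis 58 mm up); leave alone.
- pencil_mid (a point): Small red lacquer pencil box, 192 x 62 x 44 mm, loose (point 20 mm up at its middle, x along it); leave alone.
- ruler_mid (a point): Polished steel ruler, 200 x 30 x 3 mm, lying flat (its centre, x along it); leave alone.
- loupe_mid (a point): Magnifying glass lying flat: brass rim of 68 mm diameter centred at x = +30 mm, dark handle to x = -92 mm, 13 mm high; leave alone.
Mind the look-alikes: they are no part of the job. What is shaped like the part that bears gold_center but turquoise is not meant. What is shaped like the part that bears silver_center but red is not meant.

How it is judged:
By the outcome, as a careful person would: the job done as asked, in the order asked, and still so for the second after the job is handed in, with the robot touching nothing.
It also fails if it takes over 72 s, if anything falls off the work surface, if the arm or the gripper's body presses on something with over 40 N, if the wrist force passes 120 N, or if a joint passes its speed limit or range.

## Robot

A 6-joint arm with a two-finger parallel gripper is mounted at the origin on the work surface. World frame = base frame: x ahead of the robot, y to its left, z up, the work surface at z = 0. Lengths are in m, angles in degrees, forces in N, time in s.
With the tool pointing down it reaches from about 0.4 to 0.825 m from the base axis. Payload 7 kg.
Tool frame: the origin (TCP) lies between the finger pads; the fingertips stand 25 mm ahead of it and the grasp point (between the pads) lies 6 mm ahead of it; z points along the fingers, y is the line along which they close (so a half turn about z gives the same grasp; the last joint's range is limited). The gripper opens to 88 mm and grips with 3 to 60 N. Pads are 19 mm wide; open, the fingers measure 130 mm over their backs; the gripper's body (78 mm by 193 mm) begins 47 mm behind the grasp point.
Start: joints at [16.507, 20.546, 0.682, 0, -70.136, -16.507], TCP at [0.675, -0, 0.252] pointing down, gripper open.
Joint ranges: [-176.03, 176.03], [-82.01, 121.73], [-58.28, 71.71], [-173.87, 95.51], [-174.79, -0.11], [-173.66, 173.66]. Speed limits (degrees/s): [136.94, 136.94, 172.46, 180, 180, 180].

## Interface

Orientations are given as [roll, pitch, yaw] about the fixed x, y, z axes, in that order (R = Rz(yaw) Ry(pitch) Rx(roll)).
In Python, from plant import r gives the robot as it stands.
- The arm moves only by the shell command python3 -m crank 'ROWS' [FORCE]. ROWS is JSON, a list of rows, each a list of 3 entries, a list of its own where there are three numbers: the turn, a rotation vector about the tool's x, y, z in degrees, then the shift along the tool's x, y, z in cm, then the closure, from -1 (fully open) to 1 (shut). In form: [[[wx, wy, wz], [dx, dy, dz], fingers], ...]. A call has 1 to 8 rows; each row shifts and turns the commanded pose from where the row before left it, along the tool's axes as they then stand; what a row does not reach is not made up. A row lasts 1/10 s, in which the tool goes at most 50 mm and 8.59 degrees, less where a joint would pass 70% of its speed; a pose out of reach is approached as far as the arm can. A call with a gripper value outside its range is refused whole. The fingers move at their own pace and stop on an object; FORCE is the grip in N (left out, the last holds). Time passes only in rows, so rows that do not move let the fingers close. It gives the time, the measured TCP pose, the force, the opening and the grip force at its end, in the units of the state.
- r.get_state(): the state, without advancing time (a new reading comes with each control period).
- r.capture(name): name is "scene" or "side" or "wrist"; returns a dict with "color" (480x640x3 uint8, red, green, blue), "range_z" (480x640 float32, m along the optical axis (not along the pixel's ray), 0 where there is no reading), "intrinsics" (3x3 intrinsics, pixels), "world_from_camera" (4x4, takes a point from camera to world coordinates); the wrist camera has in their place "hand_eye" (4x4, takes a point from camera to tool coordinates, whose origin is the TCP and whose axes are the flange's). Camera axes: x right, y down, z forward; pixel columns grow to the right and rows downward; lengths in m; the calibration is good to about 2 mm. A picture is of the moment at which its call begins: read the wrist's pose just before it.
- r.close_job(): hands the job in; it is judged then, once.
The state is a dict: "time_s": time; "joints": joint angles; "qd": joint speeds; "joint_torque": joint torques, N m; "tcp_pos": TCP position; "eef_rot": TCP orientation; "contact_force": force on the tool from outside, world axes, zero at the start; "moment": the same for the moment, N m; "gripper_width": finger opening in m; "gripper_force": force on a finger pad.
Only numpy, scipy, OpenCV 4.12 (cv2) and the standard library are available. Lean on these libraries where they do the work, as an engineer would, in place of code of your own. Each camera call takes 0.05 s, during which the arm holds its last target. There are 200 camera calls.

## Working session

There is one attempt and no reset: what is moved stays moved. The work goes in short steps, Python scripts to look and compute and a shell command to move; the robot and the scene stay as the last step left them, time stands still between calls to the robot, and variables do not carry over. Pictures are saved under pics/ and viewed, at most 10 in all, crops included, and the job is handed in when it is done.

```bash
mkdir -p pics; ls
cat > h.py <<'E'
import numpy as np,cv2
from plant import r
from scipy.spatial.transform import Rotation as R
def save(n,img): cv2.imwrite(f'pics/{n}.png',img[:,:,::-1])
def cap(name):
    s=r.get_state(); c=r.capture(name)
    if 'hand_eye' in c:
        T=np.eye(4);T[:3,:3]=R.from_euler('xyz',s['eef_rot'],degrees=True).as_matrix();T[:3,3]=s['tcp_pos']
        c['T']=T@np.array(c['hand_eye'])
    else: c['T']=np.array(c['world_from_camera'])
    return c
def cloud(c):
    K=np.array(c['intrinsics']);v,u=np.mgrid[:480,:640];z=c['range_z']
    p=np.stack([(u-K[0,2])/K[0,0]*z,(v-K[1,2])/K[1,1]*z,z],-1)
    return p@c['T'][:3,:3].T+c['T'][:3,3]
def ray(c,uv,h):
    K=np.array(c['intrinsics']);d=np.linalg.inv(K)@[uv[0],uv[1],1];d=c['T'][:3,:3]@d;o=c['T'][:3,3]
    return o+d*(h-o[2])/d[2]
E
python3 - <<'E'
from h import *
a=[]
for n in ['scene','side','wrist']:
    c=cap(n); save(n,c['color']); np.savez(f'{n}.npz',**{k:c[k] for k in ['color','range_z','intrinsics','T']}); print(n,c['T'][:3,3].round(3),c['T'][:3,2].round(2))
    a.append(c['color'])
save('both',cv2.resize(np.vstack(a[:2]),(800//2*1,600)) )
print(r.get_state())
E
```

```text
pics
scene [ 1.112 -0.195  0.829] [-0.57  0.23 -0.79]
side [ 0.371 -0.979  1.07 ] [ 0.13  0.7  -0.7 ]
wrist [ 0.675 -0.074  0.384] [-0.    0.27 -0.96]
{'time_s': 0.15, 'joints': array([ 1.65072309e+01,  2.05815286e+01,  6.45973102e-01, -1.36707255e-02,
       -7.01347442e+01, -1.65046344e+01]), 'qd': array([-0.02162175, -0.11618163,  0.11455981,  0.17228144, -0.10818435,
        0.04732482]), 'joint_torque': array([ 1.39394037e-04, -5.83274567e+01,  2.93289685e+01,  7.00122759e+00,
        8.75052094e-03, -9.76538854e-05]), 'tcp_pos': array([ 6.74671077e-01, -2.31493466e-05,  2.50847438e-01]), 'eef_rot': array([ 1.79928945e+02, -7.64979241e-03, -9.00020521e+01]), 'contact_force': array([-0.08950155,  0.70175702, -0.21340103]), 'moment': array([-0.01548855,  0.05022052,  0.00927883]), 'gripper_force': 0.0, 'gripper_width': 0.08767481652228651}
```

View pics/scene.png

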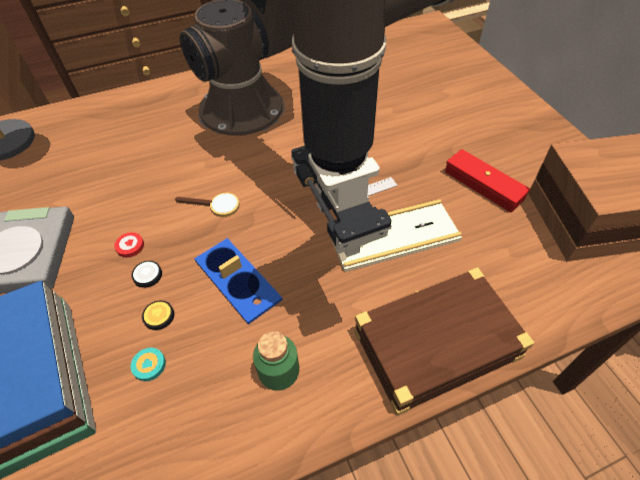

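View pics/side.png

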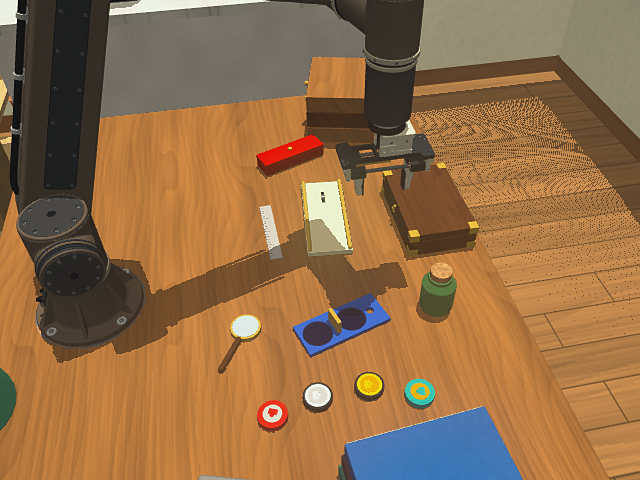

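The scene view shows the tray at about (238,278) with its hole at (257,301), the gold medal at (158,314), silver at (147,273), and the stand at (400,235) with its slot and pin at about (424,225). The side view shows the same things, with the slot at (323,196).

```bash
cat > m.py <<'E'
from h import *
def run(n,rois):
    c=dict(np.load(n+'.npz'));P=cloud(c);hsv=cv2.cvtColor(c['color'],cv2.COLOR_RGB2HSV);H,S,V=[hsv[...,i].astype(int) for i in range(3)]
    M={'tray':(H>105)&(H<130)&(S>150)&(V>60),'ivory':(S<70)&(V>110),'yellow':(H>18)&(H<32)&(S>120)&(V>110),'dark':(V<60),'white':(S<60)&(V>130)}
    for k,(m,(u0,v0,u1,v1),h) in rois.items():
        b=np.zeros((480,640),np.uint8);b[v0:v1,u0:u1]=M[m][v0:v1,u0:u1]
        cs,_=cv2.findContours(b,cv2.RETR_EXTERNAL,cv2.CHAIN_APPROX_NONE);q=max(cs,key=cv2.contourArea)[:,0]
        W=np.array([ray(c,p,h)[:2] for p in q]).astype(np.float32)*1000
        rc=cv2.minAreaRect(W);
        bb=b>0;z=P[bb][:,2];z=z[c['range_z'][bb]>0]
        print(n,k,'n',b.sum(),'rect',np.round(rc[0],1),np.round(rc[1],1),round(rc[2],1),'medz',np.median(z).round(4), 'med xy',np.median(P[bb][:,:2],0).round(4))
run('scene',{'tray':('tray',(190,235,285,325),.01),'stand':('ivory',(330,195,465,270),.015),'fin':('yellow',(215,250,245,280),.03),'gold':('yellow',(140,298,176,330),.014),'silver':('white',(130,258,163,288),.014),'slot':('dark',(410,215,438,235),.015)})
run('side',{'tray':('tray',(290,290,395,360),.01),'stand':('ivory',(300,178,352,258),.015),'fin':('yellow',(325,305,345,335),.03),'gold':('yellow',(354,370,386,400),.014),'silver':('white',(302,380,334,410),.014),'slot':('dark',(316,188,330,206),.015)})
E
python3 m.py
python3 - <<'E'
from h import *
s=np.load('scene.npz')['color'][180:330,100:480];w=np.load('wrist.npz')['color']
save('crop1',np.vstack([cv2.resize(s,(760,300)),cv2.resize(w,(400,300))[:, :] if 0 else cv2.copyMakeBorder(cv2.resize(w,(400,300)),0,0,0,360,0)]))
E
```

```text
scene tray n 1995 rect [ 550.3 -172.1] [201.9  83.3] 17.5 medz 0.0101 med xy [ 0.583  -0.1678]
scene stand n 3869 rect [575.9 179.1] [271.9  89.9] 85.1 medz 0.0163 med xy [0.6073 0.1863]
scene fin n 119 rect [ 521.5 -176.8] [15.6 41.7] 26.5 medz 0.0448 med xy [ 0.5341 -0.1772]
scene gold n 517 rect [ 568.4 -338.1] [50.1 53.6] 80.4 medz 0.0149 med xy [ 0.5698 -0.3386]
scene silver n 424 rect [ 461.5 -342.7] [50.6 51.7] 34.9 medz 0.0148 med xy [ 0.4627 -0.3425]
scene slot n 15 rect [584.6 234.6] [6.9 2.8] 66.3 medz 0.0158 med xy [0.5861 0.2534]
side tray n 978 rect [ 549.7 -172.5] [198.9  82.5] 17.4 medz 0.0108 med xy [ 0.545  -0.1823]
side stand n 1607 rect [581.3 179. ] [267.8  88.5] 84.2 medz 0.016 med xy [0.5924 0.2046]
side fin n 78 rect [ 534.6 -166.3] [ 8.7 44.8] 17.6 medz 0.046 med xy [ 0.5329 -0.1812]
side gold n 458 rect [ 570.6 -339. ] [51.1 48.4] 76.9 medz 0.0151 med xy [ 0.5704 -0.3407]
side silver n 473 rect [ 464.4 -342.9] [49.4 49.8] 78.4 medz 0.0153 med xy [ 0.4639 -0.344 ]
side slot n 5 rect [589.3 267.5] [2.3 5.1] 21.7 medz 0.0157 med xy [0.5872 0.2631]
```

View pics/crop1.png

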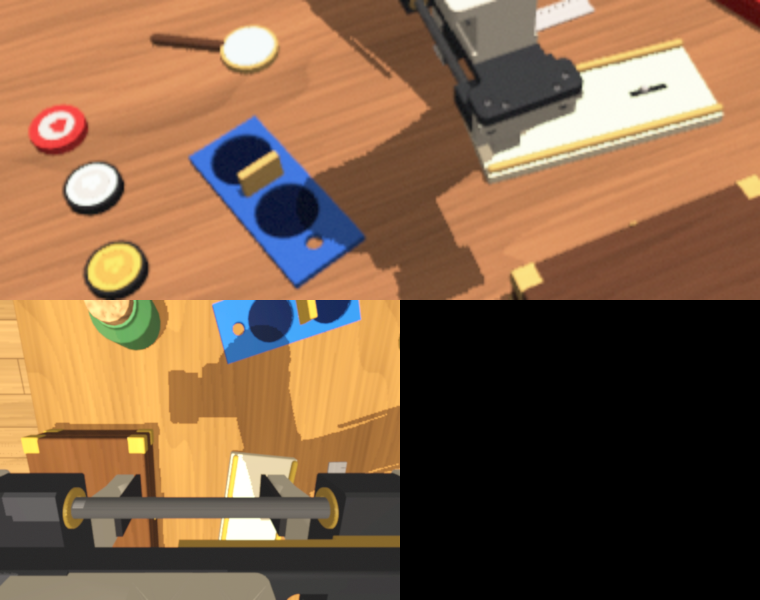

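The crop shows the hole at the tray's +x end, and the steel pin as a light spot inside the slot mark at about (648,90). I'll check the obstacle heights, then plan a close view of the stand.

```bash
cat >> h.py <<'E'
def go(x,y,z,yaw,tilt=0):
    "delta from measured pose to target (m, deg); translation in present tool axes (cm), then turn. tilt = turn about the tool x"
    s=r.get_state();A=R.from_euler('xyz',s['eef_rot'],degrees=True);B=R.from_euler('xyz',[180,0,yaw],degrees=True)*R.from_rotvec([tilt,0,0],degrees=True)
    print('pos',np.round(s['tcp_pos'],4),'rot',np.round(s['eef_rot'],2),'t',s['time_s'],'| first shift cm',(A.inv().apply(np.array([x,y,z])-s['tcp_pos'])*100).round(2),'then turn',(A.inv()*B).as_rotvec(degrees=True).round(2),'| F',np.round(s['contact_force'],1))
E
python3 - <<'E'
from h import *
H=np.zeros((40,34))
for n in ['scene','side']:
    c=dict(np.load(n+'.npz'));P=cloud(c)[c['range_z']>0]
    P=P[(P[:,0]>.3)&(P[:,0]<.98)&(P[:,1]>-.45)&(P[:,1]<.35+.1-.1+.0)&(P[:,2]<.2)]
    P=P[::1]
    i=((P[:,1]+.45)/.02).astype(int);j=((P[:,0]-.3)/.02).astype(int)
    np.maximum.at(H,(i,j),P[:,2])
print('rows y -0.45.. step .02; cols x .3.. ; cm')
for i in range(0,40): print('%.2f'%(-.45+.02*i),' '.join('%2d'%round(v*100) if v>.006 else ' .' for v in H[i]))
go(.46,.2,.25,-5.3)
E
```

```text
rows y -0.45.. step .02; cols x .3.. ; cm
-0.45  1  .  1  .  .  1  1  .  .  .  .  1  1  .  .  .  .  .  1  .  1  .  .  .  .  .  .  .  .  .  .  .  .  .
-0.43  .  1  .  .  .  1  .  1  .  .  .  .  .  1  .  .  .  1  .  .  .  .  .  .  1  .  .  .  .  .  .  .  .  .
-0.41  1  .  2  2  2  .  .  .  1  1  .  .  .  .  1  .  2  2  2  2  1  1  .  1  .  1  .  .  1  .  .  1  .  .
-0.39  1  .  2  2  2  2  1  2  2  1  1  1  1  1  .  .  2  2  2  2  1  .  1  .  .  .  .  1  .  .  .  .  .  .
-0.37  .  .  2  2  2  2  2  2  2  2  .  .  2  2  2  .  2  2  2  2  1  .  .  1  .  1  .  .  .  .  .  .  .  .
-0.35  .  .  2  2  2  .  2  2  2  2  .  1  2  2  2  2  1  2  2  1  .  1  1  1  1  .  1  1  .  .  .  1  .  .
-0.33  1  .  1  1  1  1  1  2  2  2  .  1  2  2  2  1  .  1  .  .  .  1  .  1  1  .  1  .  1  .  .  .  .  .
-0.31  1  .  .  1  1  1  .  1  .  .  1  .  1  1  .  .  .  .  .  1  1  .  1  .  1  1  .  1  1  .  .  .  .  .
-0.29  .  .  .  .  .  1  1  1  1  1  1  .  .  .  .  .  1  1  1  .  .  1  .  1  1  .  .  .  .  1  1  .  .  .
-0.27  .  .  .  1  .  .  1  .  1  .  .  1  .  1  .  .  1  .  1  .  .  .  .  1  .  1  .
[... 2726 characters left out ...]
  1  1  1  1  1  .  .  3  3  2  2  2  3  3  .  .  .  .  7  7  7  7  7  7  7  7  7  7  .  .
0.27  .  1  1  1  1  .  1  .  .  .  1  3  3  2  2  2  3  3  1  .  .  .  1  .  .  .  .  .  .  .  .  .  .  .
0.29  .  1  1  1  .  1  1  .  .  1  1  3  3  2  2  2  3  3  .  .  .  .  1  1  .  .  .  .  .  .  .  .  .  .
0.31  1  1  1  1  1  1  1  .  .  1  .  2  3  2  2  1  .  .  .  .  .  .  1  1  .  .  .  .  .  .  .  .  .  .
0.33  1  .  .  .  1  1  1  .  .  1  .  1  .  1  1  .  1  1  .  .  .  .  1  .  .  .  .  .  .  .  .  .  .  .
pos [ 0.6747 -0.      0.2508] rot [ 1.7993e+02 -1.0000e-02 -9.0000e+01] t 0.15 | first shift cm [-20.    21.47   0.11] then turn [ 6.00e-02  5.00e-02 -8.47e+01] | F [-0.1  0.7 -0.2]
```

```bash
python3 -m crank '[[[0,0,0],[-2.5,2.7,0],-1],[[0,0,0],[-2.5,2.7,0],-1],[[0,0,0],[-2.5,2.7,0],-1],[[0,0,0],[-2.5,2.7,0],-1],[[0,0,0],[-2.5,2.7,0],-1],[[0,0,0],[-2.5,2.7,0],-1],[[0,0,0],[-2.5,2.7,0],-1],[[0,0,0],[-2.5,2.6,0],-1]]'
python3 -m crank '[[[0,0,-8.4],[0,0,0],-1],[[0,0,-8.4],[0,0,0],-1],[[0,0,-8.4],[0,0,0],-1],[[0,0,-8.4],[0,0,0],-1],[[0,0,-8.4],[0,0,0],-1]]'
python3 -m crank '[[[0,0,-8.4],[0,0,0],-1],[[0,0,-8.4],[0,0,0],-1],[[0,0,-8.4],[0,0,0],-1],[[0,0,-8.4],[0,0,0],-1],[[0,0,-8.4],[0,0,0],-1],[[0,0,0],[0,0,0],-1]]'
python3 - <<'E'
from h import *
go(.46,.2,.25,-5.3)
c=cap('wrist');save('w1',c['color']);np.savez('w1.npz',**{k:c[k] for k in ['color','range_z','intrinsics','T']});print(c['intrinsics'])
E
```

```text
time_s: 0.95
tcp_pos: [0.4586, 0.2007, 0.2515]
eef_rot: [180.0, 0.0, -90.0]
contact_force: [-0.7, 0.0, 0.0]
gripper_width: 0.0877
gripper_force: 0.0
time_s: 1.45
tcp_pos: [0.4598, 0.2, 0.2515]
eef_rot: [180.0, 0.0, -47.6]
contact_force: [0.0, 0.1, 0.2]
gripper_width: 0.0879
gripper_force: 0.0
time_s: 2.05
tcp_pos: [0.4598, 0.1999, 0.2514]
eef_rot: [180.0, 0.0, -5.9]
contact_force: [0.5, -0.1, 1.1]
gripper_width: 0.0877
gripper_force: 0.0
pos [0.4598 0.1999 0.2514] rot [ 1.7999e+02  2.0000e-02 -5.8700e+00] t 2.05 | first shift cm [ 0.02 -0.01  0.14] then turn [ 0.01  0.02 -0.57] | F [ 0.5 -0.1  1.1]
[[370.27043724   0.         320.58009239]
 [  0.         370.27043724 238.54657139]
 [  0.           0.           1.        ]]
```

View pics/w1.png

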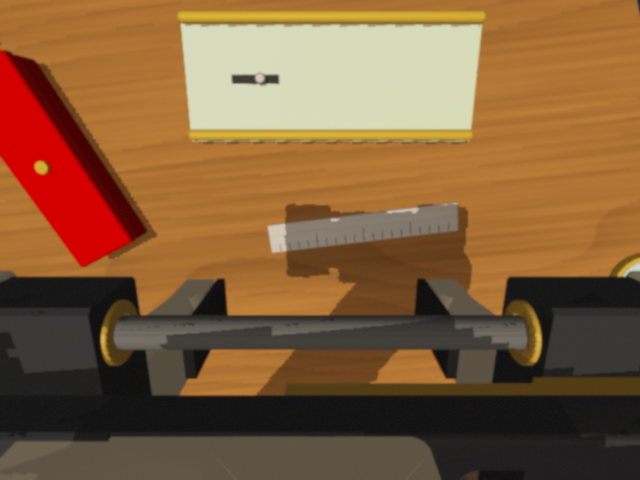

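The wrist view shows the whole stand: the pin at (260,77), and the slot mark from (232,78) to (279,78).

```bash
cat > st.py <<'E'
from h import *
c=dict(np.load('w1.npz'));hsv=cv2.cvtColor(c['color'],cv2.COLOR_RGB2HSV);S,V=hsv[...,1],hsv[...,2]
b=((S<70)&(V>150)).astype(np.uint8);b[160:]=0
q=max(cv2.findContours(b,cv2.RETR_EXTERNAL,cv2.CHAIN_APPROX_NONE)[0],key=cv2.contourArea)[:,0]
W=np.array([ray(c,p,.015)[:2] for p in q]).astype(np.float32)*1000
rc=cv2.minAreaRect(W);print(rc)
# rods: yellow mask centrelines
Y=((hsv[...,0]>15)&(hsv[...,0]<32)&(S>150)&(V>140)).astype(np.uint8);Y[160:]=0
for v0,v1,hh in [(5,28,.025),(125,145,.025)]:
    L=[]
    for u in range(200,460,4):
        v=np.where(Y[v0:v1,u])[0]+v0
        if len(v): L.append([ray(c,(u,v.min()-.5),.020)[:2],ray(c,(u,v.max()+.5),.020)[:2]])
    L=np.array(L)*1000
    for k in (0,1):
        vx,vy,x0,y0=cv2.fitLine(L[:,k].astype(np.float32),cv2.DIST_HUBER,0,.01,.01).ravel();print('rod edge ang',np.degrees(np.arctan2(vy,vx)).round(2),'x at y=179:',(x0+(179-y0)*vx/vy).round(2))
d=((V<75)).astype(np.uint8);d[:60]=0;d[100:]=0;d[:,:215]=0;d[:,300:]=0
ys,xs=np.where(d);print('slot u',xs.min(),xs.max(),'v',ys.min(),ys.max())
sm=[ray(c,((xs.min()+xs.max())/2,(ys.min()+ys.max())/2),.015)[:2]*1000];print('slot mid',sm)
sub=V[65:92,228:284];print('pin rows');roi=c['color'][68:88,250:270];g=cv2.cvtColor(roi,cv2.COLOR_RGB2HSV)
for row in g: print(' '.join('%3d'%x for x in row[:,2]),'|',' '.join('%2d'%(x) for x in row[:,1]))
E
python3 st.py
```

```text
((581.7954711914062, 177.22567749023438), (268.0045166015625, 89.76021575927734), 84.11327362060547)
rod edge ang 83.92 x at y=179: 638.41
rod edge ang 84.11 x at y=179: 626.99
rod edge ang 84.11 x at y=179: 535.43
rod edge ang 84.1 x at y=179: 527.14
slot u 234 276 v 76 82
slot mid [array([588.42271745, 246.78580226])]
pin rows
219 219 219 219 219 219 219 219 219 219 219 219 219 219 219 219 219 219 219 219 | 36 36 36 35 36 36 36 36 36 36 35 36 35 36 36 36 36 36 36 36
219 219 219 219 219 219 219 219 219 219 219 219 219 219 219 219 219 219 219 219 | 36 36 35 36 36 36 36 36 36 36 35 36 36 36 35 36 36 36 36 36
219 219 219 219 219 219 220 219 219 218 218 219 219 219 219 219 220 219 219 219 | 36 36 36 36 36 36 36 36 36 36 35 36 36 36 36 36 37 36 36 37
219 219 219 219 219 219 218 216 213 211 212 213 216 218 219 219 219 219 219 219 | 36 35 36 36 35 36 36 35 36 36 36 36 37 36 36 36 36 36 36 36
218 218 217 217 217 216 212 206 198 192 192 196 206 213 216 217 218 218 218 218 | 36 36 35 35 35 35 36 37 37 37 37 36 37 37 35 36 36 36 37 36
207 207 207 207 206 204 196 189 186 185 182 179 183 195 204
[... 1370 characters left out ...]
21 118 117 121 132 148 151 144 133 119 109 105 106 110 121 137 147 149 | 53 57 59 67 68 65 56 47 44 44 48 51 54 66 72 76 59 47 45 44
182 179 175 172 172 173 179 187 184 168 147 134 132 138 147 155 170 188 198 199 | 45 46 48 52 53 53 47 40 39 42 52 63 68 72 75 71 56 43 40 40
209 208 206 205 204 206 207 211 209 198 181 174 175 177 181 184 194 207 215 216 | 38 38 38 40 39 40 38 37 37 39 48 53 54 53 56 54 47 39 38 38
218 218 217 217 217 217 217 218 218 212 204 203 205 205 205 206 210 215 218 219 | 36 36 36 35 35 36 36 36 36 37 39 40 40 40 41 40 39 38 36 37
219 219 219 219 219 219 219 219 219 217 216 215 217 217 217 217 218 218 219 219 | 36 35 36 36 36 35 36 36 36 36 37 37 38 36 38 38 37 36 36 36
```

```bash
python3 -m crank '[[[0,0,0],[0.98,3.09,0],-1],[[0,0,0],[0.98,3.09,0],-1],[[0,0,0],[0.98,3.09,0],-1],[[0,0,0],[0.98,3.09,0],-1],[[0,0,0],[0.98,3.09,0],-1],[[0,0,0],[0.98,3.09,0],-1],[[0,0,0],[0.98,3.09,0],-1],[[0,0,0],[0.98,3.09,0],-1]]' >/dev/null
python3 -m crank '[[[0,0,8.33],[0,0,0],-1],[[0,0,8.33],[0,0,0],-1],[[0,0,8.33],[0,0,0],-1],[[0,0,8.33],[0,0,0],-1],[[0,0,8.33],[0,0,0],-1],[[0,0,8.33],[0,0,0],-1],[[0,0,8.33],[0,0,0],-1],[[0,0,8.33],[0,0,0],-1]]' >/dev/null
python3 -m crank '[[[0,0,0],[0,0,0],-1],[[0,0,0],[0,0,0],-1]]' | head -3
cat > tr.py <<'E'
from h import *
c=cap('wrist');save('w2',c['color'])
hsv=cv2.cvtColor(c['color'],cv2.COLOR_RGB2HSV);H,S,V=[hsv[...,i].astype(int) for i in range(3)]
b=((H>100)&(H<130)&(S>130)&(V>50)).astype(np.uint8);b[250:]=0
q=max(cv2.findContours(b,cv2.RETR_EXTERNAL,cv2.CHAIN_APPROX_NONE)[0],key=cv2.contourArea)[:,0]
W=np.array([ray(c,p,.010)[:2] for p in q]).astype(np.float32)*1000
rc=cv2.minAreaRect(W);print(rc)
P=cloud(c);m=(c['range_z']>0)&(P[...,2]>.042)&(P[...,2]<.05);m[250:]=0
F=P[m][:,:2].astype(np.float32)*1000;print('fin top',len(F),cv2.minAreaRect(F))
E
python3 tr.py
```

```text
time_s: 3.9
tcp_pos: [0.5121, -0.054, 0.2515]
eef_rot: [180.0, 0.0, -72.5]
((550.2872924804688, -173.82199096679688), (197.98036193847656, 82.22099304199219), 17.448711395263672)
fin top 1498 ((685.1026000976562, -113.26388549804688), (339.3330078125, 153.36309814453125), 42.78166198730469)
```

View pics/w2.png

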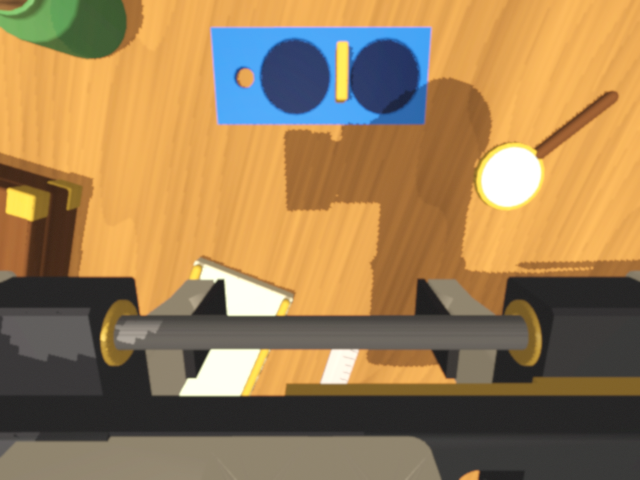

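The wrist view shows the tray with its hole at (246,78) and the fin at (342,71). Tray centre is (550.3, -173.8) mm, yaw 17.45.

```bash
python3 -m crank '[[[0,0,0],[2.1,0.3,2.5],-1],[[0,0,0],[2.1,0.3,2.5],-1],[[0,0,0],[2.1,0.3,2.5],-1],[[0,0,0],[2.1,0.3,2.5],-1],[[0,0,0],[2.1,0.3,2.5],-1],[[0,0,0],[2.07,0.27,2.5],-1],[[0,0,0],[0,0,0],-1],[[0,0,0],[0,0,0],-1]]'
python3 - <<'E'
from h import *
go(.5331,-.1792,.040,-72.55)
E
```

```text
time_s: 4.75
tcp_pos: [0.5324, -0.1797, 0.1009]
eef_rot: [179.9, 0.0, -72.6]
contact_force: [-0.2, 0.6, 1.2]
gripper_width: 0.0874
gripper_force: 0.0
pos [ 0.5324 -0.1797  0.1009] rot [ 1.7991e+02  2.0000e-02 -7.2630e+01] t 4.75 | first shift cm [-0.03 -0.09  6.09] then turn [ 0.09  0.02 -0.08] | F [-0.2  0.6  1.2]
```

```bash
python3 -m crank '[[[0,0,0],[0,-0.09,3],-1],[[0,0,0],[0,0,2],-1],[[0,0,0],[0,0,1.09],-1],[[0,0,0],[0,0,0],-1],[[0,0,0],[0,0,0],0.4],[[0,0,0],[0,0,0],0.9],[[0,0,0],[0,0,0],0.9],[[0,0,0],[0,0,0],0.9]]' 30
python3 -m crank '[[[0,0,0],[0,0,0],0.9],[[0,0,0],[0,0,0],0.9]]'
```

```text
time_s: 5.55
tcp_pos: [0.534, -0.179, 0.0414]
eef_rot: [-179.9, -0.0, -72.6]
contact_force: [0.4, -0.2, 0.1]
gripper_width: 0.0612
gripper_force: 0.0
time_s: 5.75
tcp_pos: [0.5336, -0.1791, 0.0408]
eef_rot: [-180.0, -0.0, -72.6]
contact_force: [-0.7, -0.2, -0.0]
gripper_width: 0.0453
gripper_force: 0.0
```

```bash
python3 -m crank '[[[0,0,0],[0,0,0],1],[[0,0,0],[0,0,0],1],[[0,0,0],[0,0,0],1],[[0,0,0],[0,0,0],1],[[0,0,0],[0,0,0],1],[[0,0,0],[0,0,0],1],[[0,0,0],[0,0,0],1]]' 30
python3 - <<'E'
from h import *
go(.5331,-.1792,.040,-72.55)
E
```

```text
time_s: 6.45
tcp_pos: [0.5333, -0.1791, 0.0406]
eef_rot: [180.0, 0.0, -72.6]
contact_force: [-0.6, -1.0, 0.3]
gripper_width: 0.0099
gripper_force: 30.0
pos [ 0.5333 -0.1791  0.0406] rot [ 1.7997e+02  1.0000e-02 -7.2640e+01] t 6.45 | first shift cm [0.   0.02 0.06] then turn [ 0.03  0.01 -0.09] | F [-0.6 -1.   0.3]
```

```bash
python3 -m crank '[[[0,0,0],[0,0,-1],1],[[0,0,0],[0,0,-3],1],[[0,0,0],[0,0,-3],1],[[0,0,0],[0,0,-3],1],[[0,0,0],[0,0,0],1],[[0,0,0],[0,0,0],1]]'
python3 -m crank '[[[0,0,0],[-3.23,-1.51,0],1],[[0,0,0],[-3.23,-1.51,0],1],[[0,0,0],[-3.23,-1.51,0],1],[[0,0,0],[-3.23,-1.51,0],1],[[0,0,0],[-3.23,-1.51,0],1]]' >/dev/null
python3 -m crank '[[[0,0,0],[-3.23,-1.51,0],1],[[0,0,0],[-3.23,-1.51,0],1],[[0,0,0],[-3.23,-1.51,0],1],[[0,0,0],[-3.23,-1.51,0],1],[[0,0,0],[-3.23,-1.51,0],1]]' >/dev/null
python3 -m crank '[[[0,0,-8.3],[0,0,0],1],[[0,0,-8.3],[0,0,0],1],[[0,0,-8.3],[0,0,0],1],[[0,0,-8.3],[0,0,0],1],[[0,0,-8.3],[0,0,0],1],[[0,0,-8.3],[0,0,0],1],[[0,0,-8.3],[0,0,0],1],[[0,0,-8.3],[0,0,0],1]]' >/dev/null
python3 -m crank '[[[0,0,0],[0,0,0],1],[[0,0,0],[0,0,0],1],[[0,0,0],[0,0,0],1]]'
python3 - <<'E'
from h import *
go(.5815,.1747,.075,-5.9,2.8)
c=cap('wrist');save('w3',c['color'])
E
```

```text
time_s: 7.05
tcp_pos: [0.5337, -0.1789, 0.1415]
eef_rot: [-179.9, -0.0, -72.7]
contact_force: [-0.2, -0.1, -3.5]
gripper_width: 0.0099
gripper_force: 30.0
time_s: 9.15
tcp_pos: [0.581, 0.1741, 0.14]
eef_rot: [180.0, 0.1, -6.4]
contact_force: [-0.1, -0.8, -3.1]
gripper_width: 0.0095
gripper_force: 30.0
pos [0.581  0.1741 0.14  ] rot [ 1.7996e+02  6.0000e-02 -6.4400e+00] t 9.15 | first shift cm [ 0.05 -0.07  6.5 ] then turn [ 2.84  0.04 -0.54] | F [-0.1 -0.8 -3.1]
```

View pics/w3.png

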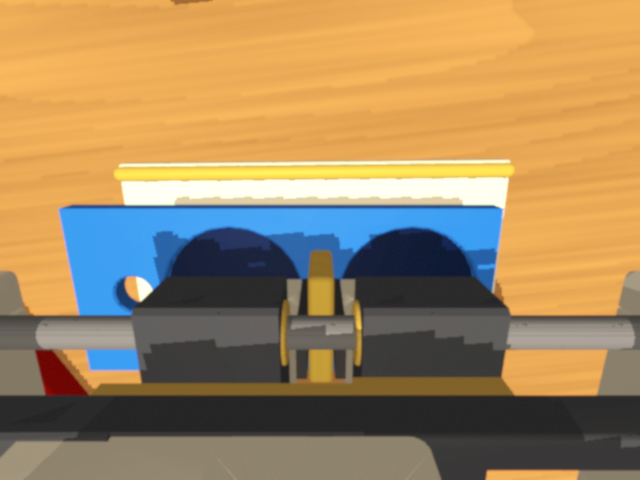

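The view shows the tray held level and lined up along the stand. The far rod is at row 172 and the tray's far edge at row 207. I'll lower and tilt it, then check the sideways centring.

```bash
python3 -m crank '[[[0,0,-0.54],[0.05,-0.07,2],1],[[2.8,0,0],[0,0,2],1],[[0,0,0],[0,0,1.5],1],[[0,0,0],[0,0,1],1],[[0,0,0],[0,0,0],1],[[0,0,0],[0,0,0],1]]'
cat > lat.py <<'E'
from h import *
go(.5815,.1747,.060,-5.9,2.8)
c=cap('wrist');save('w4',c['color']);s=r.get_state()
hsv=cv2.cvtColor(c['color'],cv2.COLOR_RGB2HSV);H,S,V=[hsv[...,i].astype(int) for i in range(3)]
Y=(H>15)&(H<32)&(S>150)&(V>140);B=(H>100)&(H<130)&(S>130)&(V>50)
T=np.linalg.inv(np.r_[np.c_[R.from_euler('xyz',s['eef_rot'],degrees=True).as_matrix(),s['tcp_pos']],[[0,0,0,1]]])
tx=lambda p:1000*(T[:3,:3]@p+T[:3,3])[0]
yawrel=[]
for u in range(180,470,20):
    y=np.where(Y[100:240,u])[0]+100; b=np.where(B[:,u])[0]
    if len(y)==0 or len(b)==0: continue
    # rod top edge crest ~ mid of visible rod at z=.025; tray far top edge
    d=(320-u)*.0005 # approx stand x of column
    zt=s['tcp_pos'][2]-.0306+np.tan(np.radians(2.8))*d
    print(u,y.min(),y.max(),b.min(),'rod far',tx(ray(c,(u,y.min()-.5),.020)).round(1),'near',tx(ray(c,(u,y.max()+.5),.022)).round(1),'tray edge',tx(ray(c,(u,b.min()-.5),zt)).round(1))
E
python3 lat.py
```

```text
time_s: 9.8
tcp_pos: [0.5823, 0.1763, 0.076]
eef_rot: [-177.2, -0.0, -5.7]
contact_force: [0.2, -1.3, -2.6]
gripper_width: 0.0099
gripper_force: 30.0
pos [0.5823 0.1763 0.076 ] rot [-1.7722e+02 -1.0000e-02 -5.7100e+00] t 9.8 | first shift cm [-0.06  0.25  1.59] then turn [ 0.02 -0.    0.2 ] | F [ 0.2 -1.3 -2.6]
180 100 193 206 rod far 90.0 near 44.1 tray edge 43.0
200 100 193 206 rod far 89.9 near 44.2 tray edge 43.0
220 100 193 206 rod far 89.9 near 44.3 tray edge 43.0
240 100 193 206 rod far 89.8 near 44.4 tray edge 43.0
260 100 193 206 rod far 89.8 near 44.4 tray edge 43.0
280 100 194 206 rod far 89.7 near 44.0 tray edge 43.0
300 100 194 206 rod far 89.7 near 44.1 tray edge 42.9
320 100 194 206 rod far 89.6 near 44.1 tray edge 42.9
340 100 194 206 rod far 89.6 near 44.2 tray edge 42.9
360 100 194 206 rod far 89.6 near 44.3 tray edge 42.9
380 100 195 206 rod far 89.5 near 43.8 tray edge 42.9
400 100 195 206 rod far 89.5 near 43.9 tray edge 42.9
420 100 195 206 rod far 89.4 near 44.0 tray edge 42.8
440 100 195 206 rod far 89.4 near 44.1 tray edge 42.8
460 100 196 206 rod far 89.3 near 43.6 tray edge 42.8
```

View pics/w4.png

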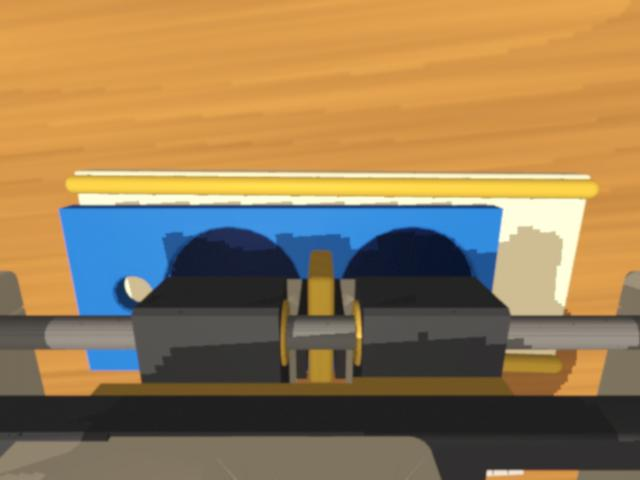

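```bash
python3 -m crank '[[[0,0,0.1],[-0.1,0.2,0.3],1],[[0,0,0],[0,0,0.4],1],[[0,0,0],[0,0,0.3],1],[[0,0,0],[0,0,0],1],[[0,0,0],[0,0,0],1]]'
python3 -m crank '[[[0,0,0],[0,0,0.2],1],[[0,0,0],[0,0,0.2],1],[[0,0,0],[0,0,0],1],[[0,0,0],[0,0,0],1]]'
python3 lat.py | sed -n '1p;4p;10p;15p'
```

```text
time_s: 10.35
tcp_pos: [0.5809, 0.1747, 0.0655]
eef_rot: [-177.2, 0.0, -5.8]
contact_force: [0.3, 0.1, -2.0]
gripper_width: 0.0101
gripper_force: 30.0
time_s: 10.75
tcp_pos: [0.5809, 0.1749, 0.0615]
eef_rot: [-177.2, 0.0, -5.8]
contact_force: [0.5, 0.2, -2.7]
gripper_width: 0.0097
gripper_force: 30.0
pos [0.5809 0.1749 0.0615] rot [-1.7721e+02  1.0000e-02 -5.8000e+00] t 10.75 | first shift cm [0.07 0.02 0.15] then turn [0.01 0.02 0.1 ] | F [ 0.5  0.2 -2.7]
220 100 195 206 rod far 88.8 near 45.7 tray edge 43.1
340 100 197 206 rod far 88.5 near 45.2 tray edge 43.0
440 100 198 206 rod far 88.3 near 45.1 tray edge 42.9
```

```bash
for i in 1; do python3 -m crank '[[[0,0,0],[0,0,0.1],1],[[0,0,0],[0,0,0],1],[[0,0,0],[0,0,0],1]]'; done
python3 -m crank '[[[0,0,0],[0,0,0.1],1],[[0,0,0],[0,0,0],1],[[0,0,0],[0,0,0],1]]' | grep -E 'pos|contact'
python3 -m crank '[[[0,0,0],[0,0,0.1],1],[[0,0,0],[0,0,0],1],[[0,0,0],[0,0,0],1]]'| grep -E 'rot|pos|contact'
```

```text
time_s: 11.1
tcp_pos: [0.5809, 0.175, 0.0606]
eef_rot: [-177.2, 0.0, -5.8]
contact_force: [0.4, -0.6, -2.8]
gripper_width: 0.0098
gripper_force: 30.0
tcp_pos: [0.5811, 0.175, 0.0601]
contact_force: [-1.0, -1.5, 2.6]
tcp_pos: [0.5812, 0.175, 0.0598]
eef_rot: [-177.2, -0.0, -5.8]
contact_force: [-3.6, -3.2, 11.6]
```

```bash
python3 -m crank '[[[0,0,0],[0,0,-0.1],1],[[0,0,0],[0,0,-0.05],1],[[0,0,0],[0,0,0],0.55],[[0,0,0],[0,0,0],0.55],[[0,0,0],[0,0,0],0.55],[[0,0,0],[0,0,0],0.55]]'
python3 -m crank '[[[-2.8,0,0],[0,0,0],0.55],[[0,0,0],[0,0,0],0.55],[[0,0,0],[0,0,0],0.55]]'
python3 - <<'E'
from h import *
c=cap('wrist');a=c['color'];b=cap('scene')['color'];d=cap('side')['color']
save('w5',np.vstack([cv2.resize(a[140:400],(640,260)),np.hstack([cv2.resize(b[180:290,310:490],(320,196)),cv2.resize(d[150:270,280:400],(320,196))])]))
s=r.get_state();print(s['contact_force'],s['tcp_pos'])
E
```

```text
time_s: 12.3
tcp_pos: [0.581, 0.1752, 0.06]
eef_rot: [-177.2, 0.0, -5.8]
contact_force: [-0.4, -0.1, -0.6]
gripper_width: 0.0196
gripper_force: 0.0
time_s: 12.6
tcp_pos: [0.5807, 0.1754, 0.0599]
eef_rot: [-179.9, 0.0, -5.8]
contact_force: [-1.6, 0.2, -0.5]
gripper_width: 0.0195
gripper_force: 0.0
[ 0.16663484 -0.49399088  0.19839578] [0.58085515 0.17495616 0.06011177]
```

View pics/w5.png

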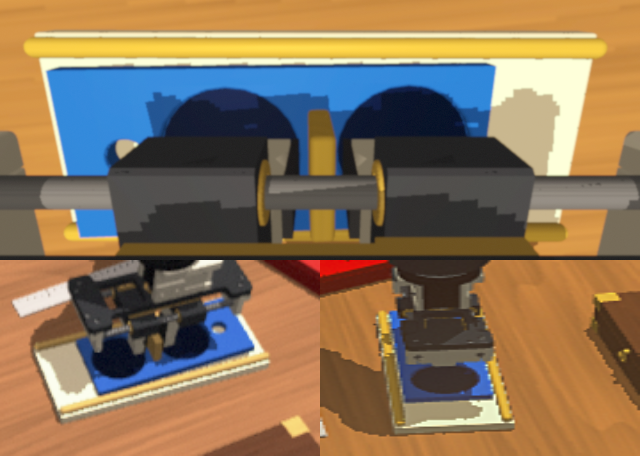

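The tray is in the channel with its hole end propped on the pin, and the fingers are loose around the fin. Now I'll draw it back.

```bash
python3 -m crank '[[[0,0,0],[0,0.2,0.2],0.55],[[0,0,0],[0,0.2,0],0.55],[[0,0,0],[0,0.2,0],0.55],[[0,0,0],[0,0.2,0],0.55],[[0,0,0],[0,0.2,0],0.55],[[0,0,0],[0,0.2,0],0.55],[[0,0,0],[0,0.2,0],0.55],[[0,0,0],[0,0.2,0],0.55]]' | grep -E 'pos|contact'
for i in 1; do python3 -m crank '[[[0,0,0],[0,0.15,0],0.55],[[0,0,0],[0,0.15,0],0.55]]'| grep -E 'pos|contact'; done
python3 -m crank '[[[0,0,0],[0,0.15,0],0.55],[[0,0,0],[0,0.15,0],0.55]]'| grep -E 'pos|contact'
python3 -m crank '[[[0,0,0],[0,0.1,0],0.55],[[0,0,0],[0,0,0],0.55]]'| grep -E 'pos|contact'
python3 - <<'E'
from h import *
c=cap('wrist');np.savez('w6.npz',**{k:c[k] for k in ['color','range_z','intrinsics','T']});P=cloud(c);a=c['color']
hsv=cv2.cvtColor(a,cv2.COLOR_RGB2HSV);B=(hsv[...,0]>100)&(hsv[...,0]<130)&(hsv[...,1]>130)&(hsv[...,2]>50)&(c['range_z']>0)
q=P[B];d=np.array([.1028,.9947]);s=(q[:,:2]-[.5818,.1772])@d;
for lo in np.arange(-.12,.13,.02):
    m=(s>lo)&(s<lo+.02)
    if m.sum()>30: print(round(lo,2),m.sum(),np.median(q[m,2]).round(4),s[m].min().round(3),s[m].max().round(3))
E
```

```text
tcp_pos: [0.5793, 0.159, 0.0581]
contact_force: [0.1, 1.4, -0.9]
tcp_pos: [0.579, 0.156, 0.0581]
contact_force: [0.1, 1.2, -1.9]
tcp_pos: [0.5787, 0.153, 0.0581]
contact_force: [-0.5, 1.5, -1.2]
tcp_pos: [0.5785, 0.1518, 0.0582]
contact_force: [-0.9, -0.2, 0.2]
-0.12 426 0.0248 -0.103 -0.1
-0.1 2389 0.0248 -0.1 -0.08
-0.08 1244 0.0247 -0.08 -0.06
-0.06 1696 0.0244 -0.06 -0.04
-0.04 3256 0.0248 -0.04 -0.02
-0.02 2341 0.0248 -0.02 -0.0
0.0 1919 0.0242 0.0 0.02
0.02 1587 0.0244 0.02 0.04
0.04 2664 0.0247 0.04 0.06
0.06 3558 0.0248 0.06 0.08
0.08 4155 0.0248 0.08 0.097
```

The tray top now reads flat at z≈0.0248, so it has dropped. A bit more draw will confirm the catch by force.

```bash
for i in 1; do python3 -m crank '[[[0,0,0],[0,0.15,0],0.55],[[0,0,0],[0,0.15,0],0.55]]'| grep -E 'pos|contact'; done
python3 -m crank '[[[0,0,0],[0,0.15,0],0.55],[[0,0,0],[0,0.1,0],0.55]]'| grep -E 'pos|contact'
python3 -m crank '[[[0,0,0],[0,0.1,0],0.55],[[0,0,0],[0,0.1,0],0.55]]'| grep -E 'pos|contact'
```

```text
tcp_pos: [0.5784, 0.1493, 0.0582]
contact_force: [0.8, 1.7, -0.4]
tcp_pos: [0.5781, 0.1467, 0.0582]
contact_force: [-0.2, 2.6, 0.0]
tcp_pos: [0.5779, 0.1447, 0.0582]
contact_force: [0.7, 1.6, -1.0]
```

```bash
for i in 1; do python3 -m crank '[[[0,0,0],[0,0.1,0],0.55],[[0,0,0],[0,0,0],0.55]]'| grep -E 'pos|contact'; done
python3 -m crank '[[[0,0,0],[0,0.1,0],0.55],[[0,0,0],[0,0,0],0.55]]'| grep -E 'pos|contact'
python3 -m crank '[[[0,0,0],[0,0.1,0],0.55],[[0,0,0],[0,0,0],0.55]]'| grep -E 'pos|contact'
python3 - <<'E'
from h import *
c=cap('wrist');P=cloud(c);a=c['color']
hsv=cv2.cvtColor(a,cv2.COLOR_RGB2HSV);B=(hsv[...,0]>100)&(hsv[...,0]<130)&(hsv[...,1]>130)&(hsv[...,2]>50)&(c['range_z']>0)
q=P[B];d=np.array([.1028,.9947]);s=(q[:,:2]-[.5818,.1772])@d;
m=abs(q[:,2]-.025)<.003
print(s[m].min(),s[m].max(),np.median(q[m&(s>.07),2]),np.median(q[m&(s<-.08),2]));save('w7',a)
E
```

```text
tcp_pos: [0.5778, 0.1437, 0.0582]
contact_force: [-0.1, 3.0, 0.1]
tcp_pos: [0.5779, 0.1435, 0.0582]
contact_force: [-0.3, 6.2, -1.7]
tcp_pos: [0.578, 0.1434, 0.0582]
contact_force: [-0.6, 9.2, -1.0]
-0.11197757364988217 0.08868984463769312 0.024841731666551098 0.024868863241994332
```

The draw force rose to 9 N with no further motion, so the hole has caught and the tray is flat. Next I'll back off, lift, turn to yaw -95.9 and look at the tray.

```bash
python3 -m crank '[[[0,0,0],[0,-0.4,0],0.55],[[0,0,0],[0,-0.35,0],0.55],[[0,0,0],[0,0,-1],0.55],[[0,0,0],[0,0,-4],0.55],[[0,0,0],[0,0,-5],-0.2],[[0,0,0],[0,0,-5],-0.6],[[0,0,0],[0,0,-4.3],-0.6]]'
python3 -m crank '[[[0,0,8.19],[0,0,0],-0.6],[[0,0,8.19],[0,0,0],-0.6],[[0,0,8.19],[0,0,0],-0.6],[[0,0,8.19],[0,0,0],-0.6],[[0,0,8.19],[0,0,0],-0.6],[[0,0,8.19],[0,0,0],-0.6]]'>/dev/null
python3 -m crank '[[[0,0,8.19],[0,0,0],-0.6],[[0,0,8.19],[0,0,0],-0.6],[[0,0,8.19],[0,0,0],-0.6],[[0,0,8.19],[0,0,0],-0.6],[[0,0,8.19],[0,0,0],-0.6],[[0,0,0],[0,0,0],-0.6]]'>/dev/null
python3 - <<'E'
from h import *
go(.591,.27,.25,-95.9)
E
```

```text
time_s: 16.15
tcp_pos: [0.5783, 0.1485, 0.2549]
eef_rot: [-180.0, -0.1, -5.8]
contact_force: [1.0, 1.0, 0.8]
gripper_width: 0.0381
gripper_force: 0.0
pos [0.5781 0.1486 0.2518] rot [-1.800e+02 -1.000e-02 -9.603e+01] t 17.35 | first shift cm [-1.22e+01 -1.00e-02  1.80e-01] then turn [-0.   -0.01 -0.13] | F [ 0.6 -0.7 -0. ]
```

```bash
python3 -m crank '[[[0,0,0],[-3.5,0,0],-0.6],[[0,0,0],[-3.5,0,0],-0.6],[[0,0,0],[-3.5,0,0],-0.6],[[0,0,0],[-3.5,0,0],-0.6],[[0,0,0],[0,0,0],-0.6],[[0,0,0],[0,0,0],-0.6]]'
cat > pk.py <<'E'
from h import *
import sys
c=cap('wrist');save(sys.argv[1],c['color']);s=r.get_state()
hsv=cv2.cvtColor(c['color'],cv2.COLOR_RGB2HSV);H,S,V=[hsv[...,i].astype(int) for i in range(3)]
b=((H>100)&(H<130)&(S>130)&(V>50)).astype(np.uint8);b[270:]=0
q=max(cv2.findContours(b,cv2.RETR_EXTERNAL,cv2.CHAIN_APPROX_NONE)[0],key=cv2.contourArea)[:,0]
rc=cv2.minAreaRect(np.array([ray(c,p,.025)[:2] for p in q]).astype(np.float32)*1000);print('tray',rc)
# pockets: holes in blue mask
cs,hi=cv2.findContours(b,cv2.RETR_CCOMP,cv2.CHAIN_APPROX_NONE)
for k in range(len(cs)):
    if hi[0,k,3]>=0 and cv2.contourArea(cs[k])>60:
        W=np.array([ray(c,p,.025)[:2] for p in cs[k][:,0]]).astype(np.float32)*1000
        print('hole',cs[k][:,0].mean(0).round(1),cv2.minEnclosingCircle(W),'area-r',np.sqrt(cv2.contourArea(W)/np.pi).round(1))
E
python3 pk.py w8
```

```text
time_s: 17.95
tcp_pos: [0.5924, 0.2888, 0.2509]
eef_rot: [180.0, -0.0, -95.6]
contact_force: [0.3, 0.2, 0.0]
gripper_width: 0.0703
gripper_force: 0.0
tray ((582.2717895507812, 184.7876739501953), (159.42718505859375, 81.5186538696289), 84.34358978271484)
hole [321.2 158.4] ((587.5070190429688, 236.82115173339844), 10.947504043579102) area-r 10.2
hole [320.4 106.7] ((582.469970703125, 189.56292724609375), 31.012678146362305) area-r 20.9
hole [321.3  48.7] ((577.7673950195312, 141.05995178222656), 27.161819458007812) area-r 18.2
```

View pics/w8.png

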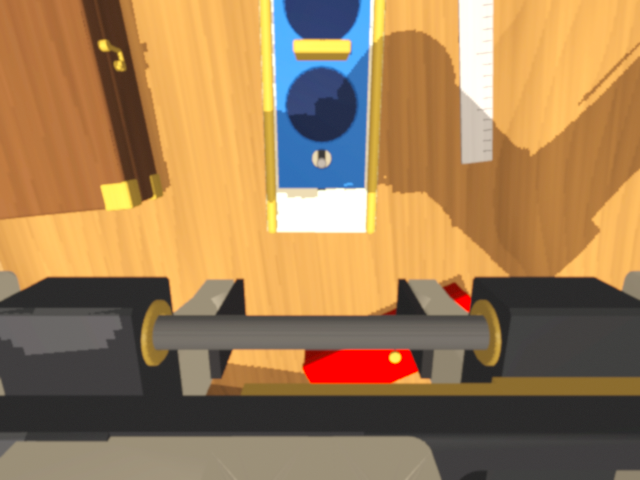

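Seen from above, the pin shows inside the tray hole at (321,158), the gold pocket is at (321,105), and the tray is seated. On to the medals.

```bash
python3 -m crank '[[[0,0,0],[4.6,-0.36,0],-0.6],[[0,0,0],[4.6,-0.36,0],-0.6],[[0,0,0],[4.6,-0.36,0],-0.6],[[0,0,0],[4.6,-0.36,0],-0.6],[[0,0,0],[4.6,-0.36,0],-0.6],[[0,0,0],[4.6,-0.36,0],-0.6]]'>/dev/null
python3 -m crank '[[[0,0,0],[4.6,-0.36,0],-0.6],[[0,0,0],[4.6,-0.36,0],-0.6],[[0,0,0],[4.6,-0.36,0],-0.6],[[0,0,0],[4.6,-0.36,0],-0.6],[[0,0,0],[4.3,-0.36,0],-0.6],[[0,0,0],[0,0,0],-0.6],[[0,0,0],[0,0,0],-0.6]]'
cat > md.py <<'E'
from h import *
import sys
c=cap('wrist');save(sys.argv[1],c['color'])
hsv=cv2.cvtColor(c['color'],cv2.COLOR_RGB2HSV);H,S,V=[hsv[...,i].astype(int) for i in range(3)]
for n,m in {'gold':(H>18)&(H<34)&(S>150)&(V>130),'white':(S<50)&(V>120)}.items():
    b=m.astype(np.uint8);b[265:]=0
    for q in cv2.findContours(b,cv2.RETR_EXTERNAL,cv2.CHAIN_APPROX_NONE)[0]:
        if cv2.contourArea(q)<400: continue
        W=np.array([ray(c,p,.014)[:2] for p in q[:,0]]).astype(np.float32)*1000
        if len(W)>5: e=cv2.fitEllipse(W);print(n,q[:,0].mean(0).round(),'ctr',np.round(e[0],1),'ax',np.round(e[1],1))
go(.5695,-.3385,.0325,-95.9)
E
python3 md.py w9
```

```text
time_s: 19.3
tcp_pos: [0.5792, -0.218, 0.2513]
eef_rot: [180.0, 0.0, -96.0]
contact_force: [0.7, 0.1, -0.2]
gripper_width: 0.07
gripper_force: 0.0
gold [316.  79.] ctr [ 571.1 -340.8] ax [51.3 51.5]
gold [209.  48.] ctr [ 665.6 -376.9] ax [35.3 35.9]
white [553. 250.] ctr [ 342.3 -150.5] ax [39.7 60.1]
white [432.  61.] ctr [ 464.4 -344.6] ax [52.2 52.9]
white [536.  22.] ctr [ 371.3 -366.6] ax [36.7 37.2]
pos [ 0.5796 -0.2169  0.2514] rot [-1.800e+02  1.000e-02 -9.595e+01] t 19.35 | first shift cm [12.2  -0.26 21.89] then turn [-0.    0.01 -0.05] | F [-0.3  0.2 -0.1]
```

View pics/w9.png

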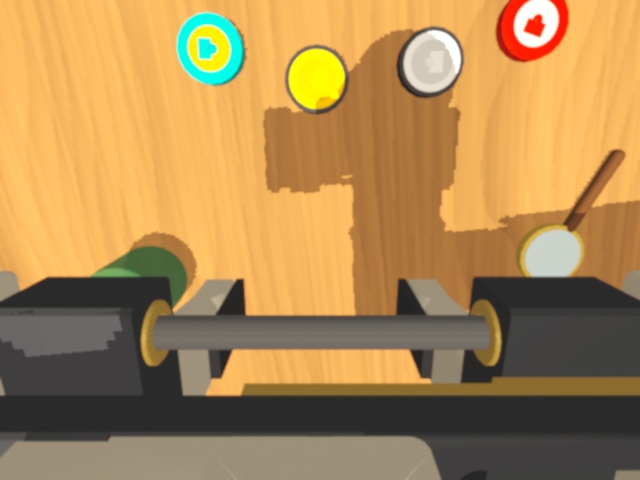

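The picked gold medal is at (316,79), silver at (432,61), and the two look-alikes are turquoise and red. I'm grasping gold.

```bash
python3 -m crank '[[[0,0,0],[3.1,-0.11,3],-0.6],[[0,0,0],[3.1,-0.11,3.5],-0.6],[[0,0,0],[3.1,-0.11,3.5],-0.6],[[0,0,0],[3.11,-0.11,3.5],-0.6],[[0,0,0],[0,0,2.5],-0.6],[[0,0,0],[0,0,0],-0.6],[[0,0,0],[0,0,0],-0.6]]'
python3 - <<'E'
from h import *
go(.5711,-.3408,.0325,-95.9)
E
```

```text
time_s: 20.05
tcp_pos: [0.5725, -0.3391, 0.0918]
eef_rot: [180.0, -0.0, -95.8]
contact_force: [0.8, -0.5, 1.6]
gripper_width: 0.07
gripper_force: 0.0
pos [ 0.5725 -0.3391  0.0918] rot [ 1.7998e+02 -2.0000e-02 -9.5780e+01] t 20.05 | first shift cm [0.18 0.12 5.93] then turn [ 0.02 -0.02  0.12] | F [ 0.8 -0.5  1.6]
```

```bash
python3 -m crank '[[[0,0,0.1],[0.18,0.12,2.5],-0.6],[[0,0,0],[0,0,2],-0.6],[[0,0,0],[0,0,1.4],-0.6],[[0,0,0],[0,0,0],-0.6],[[0,0,0],[0,0,0],-0.2],[[0,0,0],[0,0,0],-0.2],[[0,0,0],[0,0,0],-0.2],[[0,0,0],[0,0,0],-0.2]]' 20
python3 - <<'E'
from h import *
go(.5711,-.3408,.0325,-95.9)
E
```

```text
time_s: 20.85
tcp_pos: [0.5717, -0.3416, 0.0337]
eef_rot: [-179.9, -0.0, -96.0]
contact_force: [-0.6, 3.2, 6.1]
gripper_width: 0.0588
gripper_force: 20.0
pos [ 0.5717 -0.3416  0.0337] rot [-1.7987e+02 -3.0000e-02 -9.5960e+01] t 20.85 | first shift cm [-0.08  0.06  0.12] then turn [-0.13 -0.03 -0.06] | F [-0.6  3.2  6.1]
```

```bash
python3 -m crank '[[[0,0,0],[0,0,-0.5],-0.2],[[0,0,0],[0,0,-1],-0.2],[[0,0,0],[0,0,-3],-0.2],[[0,0,0],[0,0,0],-0.2],[[0,0,0],[0,0,0],-0.2]]'
python3 - <<'E'
from h import *
c=cap('side')['color'];d=cap('scene')['color'];save('w10',np.hstack([cv2.resize(c[320:420,310:430],(480,400),interpolation=2),cv2.resize(d[260:345,110:215],(320,400))]))
go(.5826,.1892,.12,-95.9)
E
```

```text
time_s: 21.35
tcp_pos: [0.5712, -0.3418, 0.0786]
eef_rot: [-179.9, -0.0, -96.0]
contact_force: [0.2, 0.8, -2.4]
gripper_width: 0.0591
gripper_force: 20.0
pos [ 0.5702 -0.3414  0.0769] rot [ 1.7996e+02  2.0000e-02 -9.6010e+01] t 21.45 | first shift cm [-52.9    4.33  -4.29] then turn [ 0.04  0.02 -0.11] | F [ 0.3 -0.  -1.1]
```

View pics/w10.png

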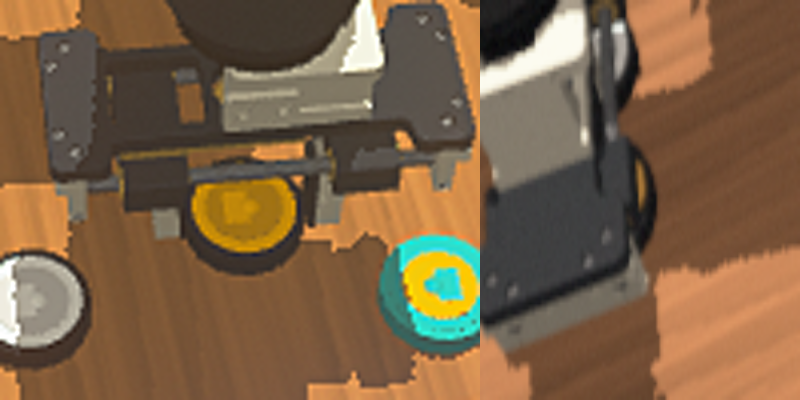

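The medal is held between the fingers (upper centre, around (245,210)). That is my last picture; from here I check with numbers, starting with the medal's level and offset from the depth data.

```bash
cat > held.py <<'E'
from h import *
import sys
lo=.03
for n in ['side','scene']:
    s=r.get_state();c=cap(n);P=cloud(c);hsv=cv2.cvtColor(c['color'],cv2.COLOR_RGB2HSV);H,S,V=[hsv[...,i].astype(int) for i in range(3)]
    col=((H>15)&(H<34)&(S>140)&(V>80)) if sys.argv[1]=='gold' else ((S<60)&(V>60))
    m=col&(c['range_z']>0)&(np.linalg.norm(P[...,:2]-s['tcp_pos'][:2],axis=-1)<.033)&(abs(P[...,2]-(s['tcp_pos'][2]-.0195))<.008)
    q=P[m];T=R.from_euler('xyz',s['eef_rot'],degrees=True).as_matrix();l=(q-s['tcp_pos'])@T*1000
    if len(q)<20: print(n,len(q));continue
    A=np.c_[l[:,:2],np.ones(len(l))];k=np.linalg.lstsq(A,l[:,2],rcond=None)[0]
    print(n,len(q),'plane tilt deg',np.degrees(k[:2]).round(1),'z tool',k[2].round(1),'x range',np.percentile(l[:,0],[1,99]).round(1),'y',np.percentile(l[:,1],[1,99]).round(1))
E
python3 held.py gold
```

```text
side 399 plane tilt deg [0.5 0.4] z tool 18.5 x range [-16.8  23. ] y [-24.6  23.9]
scene 20 plane tilt deg [26.9  2.9] z tool 31.4 x range [-29.  -23.5] y [-8.6  9.6]
```

```bash
python3 -m crank '[[[0,0,0],[0,0,-2.2],-0.2],[[0,0,0],[0,0,-2.2],-0.2],[[0,0,0],[-4.4,0.36,0],-0.2],[[0,0,0],[-4.4,0.36,0],-0.2],[[0,0,0],[-4.4,0.36,0],-0.2],[[0,0,0],[-4.4,0.36,0],-0.2],[[0,0,0],[-4.4,0.36,0],-0.2],[[0,0,0],[-4.4,0.36,0],-0.2]]'>/dev/null
python3 -m crank '[[[0,0,0],[-4.4,0.36,0],-0.2],[[0,0,0],[-4.4,0.36,0],-0.2],[[0,0,0],[-4.4,0.36,0],-0.2],[[0,0,0],[-4.4,0.36,0],-0.2],[[0,0,0],[-4.4,0.36,0],-0.2],[[0,0,0],[-4.4,0.36,0],-0.2],[[0,0,0],[0,0,0],-0.2],[[0,0,0],[0,0,0],-0.2]]'
python3 - <<'E'
from h import *
go(.5825,.1882,.065,-95.8)
E
```

```text
time_s: 23.15
tcp_pos: [0.5822, 0.1891, 0.1202]
eef_rot: [179.9, -0.1, -95.9]
contact_force: [0.0, -0.9, -0.9]
gripper_width: 0.059
gripper_force: 20.0
pos [0.5822 0.1891 0.1202] rot [ 1.7992e+02 -6.0000e-02 -9.5870e+01] t 23.15 | first shift cm [ 0.08 -0.04  5.52] then turn [ 0.08 -0.06 -0.07] | F [ 0.  -0.9 -0.9]
```

```bash
python3 -m crank '[[[0,0,0],[0.08,-0.04,2.5],-0.2],[[0,0,0],[0,0,2],-0.2],[[0,0,0],[0,0,1],-0.2],[[0,0,0],[0,0,0.5],-0.2],[[0,0,0],[0,0,0.3],-0.2],[[0,0,0],[0,0,0],-0.2],[[0,0,0],[0,0,0],-0.2]]'| grep -E 'pos|contact'
python3 -m crank '[[[0,0,0],[0,0,0.15],-0.2],[[0,0,0],[0,0,0],-0.2],[[0,0,0],[0,0,0],-0.2]]'| grep -E 'pos|contact'
python3 -m crank '[[[0,0,0],[0,0,0.15],-0.2],[[0,0,0],[0,0,0],-0.2],[[0,0,0],[0,0,0],-0.2]]'| grep -E 'pos|contact'
```

```text
tcp_pos: [0.5836, 0.1874, 0.0589]
contact_force: [0.2, 0.1, -1.4]
tcp_pos: [0.5832, 0.1874, 0.0569]
contact_force: [0.0, -0.1, -1.0]
tcp_pos: [0.5831, 0.1872, 0.055]
contact_force: [-0.2, -0.8, 0.4]
```

```bash
python3 -m crank '[[[0,0,0],[0,0,0.1],-0.2],[[0,0,0],[0,0,0],-0.2],[[0,0,0],[0,0,0],-0.2]]'| grep -E 'pos|contact'
python3 -m crank '[[[0,0,0],[0,0,0.1],-0.2],[[0,0,0],[0,0,0],-0.2],[[0,0,0],[0,0,0],-0.2]]'| grep -E 'pos|contact'
```

```text
tcp_pos: [0.5831, 0.1872, 0.054]
contact_force: [0.5, 0.9, -0.8]
tcp_pos: [0.5832, 0.1873, 0.0537]
contact_force: [-3.1, 0.9, 5.0]
```

```bash
python3 -m crank '[[[0,0,0],[0,0,0],-0.35],[[0,0,0],[0,0,0],-0.6],[[0,0,0],[0,0,0],-0.6],[[0,0,0],[0,0,0],-0.6],[[0,0,0],[0,0,-1],-0.6],[[0,0,0],[0,0,-3],-0.6],[[0,0,0],[0,0,-3],-0.6]]'
python3 -m crank '[[[0,0,0],[-3.3,0,-3.2],-0.6],[[0,0,0],[-3.3,0,-3.2],-0.6],[[0,0,0],[-3.3,0,-3.2],-0.6],[[0,0,0],[-3.2,0,-3.2],-0.6],[[0,0,0],[0,0,0],-0.6],[[0,0,0],[0,0,0],-0.6]]'| grep -E 'pos|contact'
cat > fin.py <<'E'
from h import *
c=cap('wrist');save('wf%d'%int(r.get_state()['time_s']*10),c['color']);P=cloud(c);z=P[...,2]
hsv=cv2.cvtColor(c['color'],cv2.COLOR_RGB2HSV);H,S,V=[hsv[...,i].astype(int) for i in range(3)]
for n,m,ctr in [('gold',(H>15)&(H<34)&(S>140)&(V>100),(.5826,.1892)),('silver',(S<60)&(V>80),(.5741,.1056)),('blue',(H>100)&(H<130)&(S>130)&(V>50),(.578,.166))]:
    m=m&(np.linalg.norm(P[...,:2]-ctr,axis=-1)<(.12 if n=='blue' else .032))&(c['range_z']>0)&(z>.015)&(z<.06)
    q=P[m]
    if len(q)<50: print(n,len(q)); continue
    k=np.linalg.lstsq(np.c_[(q[:,:2]-np.mean(q[:,:2],0)),np.ones(len(q))],q[:,2],rcond=None)[0]
    print(n,len(q),'z',np.median(q[:,2]).round(4),'tilt',np.degrees(k[:2]).round(1),'box mid',((q[:,:2].max(0)+q[:,:2].min(0))/2*1000).round(1),'range',((q[:,:2].max(0)-q[:,:2].min(0))*1000).round(1))
E
python3 fin.py
```

```text
time_s: 25.75
tcp_pos: [0.5829, 0.187, 0.1239]
eef_rot: [179.9, -0.1, -96.0]
contact_force: [1.0, 0.6, 0.2]
gripper_width: 0.0699
gripper_force: 0.0
tcp_pos: [0.5967, 0.3184, 0.2522]
contact_force: [0.1, -0.1, -1.4]
gold 3109 z 0.0345 tilt [0.  0.1] box mid [584.  187.8] range [52.4 52.3]
silver 0
blue 8061 z 0.0248 tilt [ 0.2 -0. ] box mid [583.5 199.1] range [ 93.5 136.5]
```

Run:
```python
from h import *
go(.4644,-.3446,.10,-95.95)
```

```text
pos [0.5963 0.3174 0.251 ] rot [179.96  -0.   -95.97] t 26.4 | first shift cm [67.21  6.22 15.11] then turn [ 0.04 -0.   -0.02] | F [-0.3  0.2 -0.6]
```

```bash
python3 -m crank '[[[0,0,0],[4.8,0.44,0],-0.6],[[0,0,0],[4.8,0.44,0],-0.6],[[0,0,0],[4.8,0.44,0],-0.6],[[0,0,0],[4.8,0.44,0],-0.6],[[0,0,0],[4.8,0.44,0],-0.6],[[0,0,0],[4.8,0.44,0],-0.6],[[0,0,0],[4.8,0.44,0],-0.6],[[0,0,0],[4.8,0.44,0],-0.6]]'>/dev/null
python3 -m crank '[[[0,0,0],[4.8,0.44,0],-0.6],[[0,0,0],[4.8,0.44,0],-0.6],[[0,0,0],[4.8,0.44,0],-0.6],[[0,0,0],[4.8,0.44,0],-0.6],[[0,0,0],[4.8,0.44,0],-0.6],[[0,0,0],[4.4,0.44,0],-0.6]]'>/dev/null
python3 -m crank '[[[0,0,0],[0,0,3.8],-0.6],[[0,0,0],[0,0,3.8],-0.6],[[0,0,0],[0,0,3.8],-0.6],[[0,0,0],[0,0,3.7],-0.6],[[0,0,0],[0,0,0],-0.6],[[0,0,0],[0,0,0],-0.6]]'
python3 - <<'E'
from h import *
go(.4644,-.3446,.033,-95.95)
E
```

```text
time_s: 28.4
tcp_pos: [0.4648, -0.3408, 0.1001]
eef_rot: [179.9, -0.0, -96.0]
contact_force: [0.5, -0.5, 0.8]
gripper_width: 0.0703
gripper_force: 0.0
pos [ 0.4648 -0.3408  0.1001] rot [179.86  -0.   -96.01] t 28.4 | first shift cm [ 0.38 -0.01  6.71] then turn [ 0.14 -0.   -0.06] | F [ 0.5 -0.5  0.8]
```

```bash
python3 -m crank '[[[0,0,0],[0.35,0,2.5],-0.6],[[0,0,0],[0,0,2.5],-0.6],[[0,0,0],[0,0,1.7],-0.6],[[0,0,0],[0,0,0],-0.6],[[0,0,0],[0,0,0],-0.2],[[0,0,0],[0,0,0],-0.2],[[0,0,0],[0,0,0],-0.2],[[0,0,0],[0,0,0],-0.2]]' 20
python3 -m crank '[[[0,0,0],[0,0,-0.5],-0.2],[[0,0,0],[0,0,-1],-0.2],[[0,0,0],[0,0,-3],-0.2],[[0,0,0],[0,0,0],-0.2],[[0,0,0],[0,0,0],-0.2]]'
python3 held.py silver
python3 - <<'E'
from h import *
go(.5741,.1056,.12,-95.9)
E
```

```text
time_s: 29.2
tcp_pos: [0.4665, -0.3444, 0.0351]
eef_rot: [-179.8, -0.1, -96.0]
contact_force: [-0.5, 0.2, 7.2]
gripper_width: 0.0588
gripper_force: 20.0
time_s: 29.7
tcp_pos: [0.4661, -0.344, 0.0795]
eef_rot: [-179.9, -0.0, -96.0]
contact_force: [-0.1, 0.1, -2.6]
gripper_width: 0.0586
gripper_force: 20.0
side 439 plane tilt deg [-1.6  0.1] z tool 20.1 x range [-16.4  24.3] y [-24.8  24.5]
scene 36 plane tilt deg [11.5  1.1] z tool 25.6 x range [-27.7 -18.8] y [-21.3  12.9]
pos [ 0.4651 -0.3437  0.078 ] rot [ 1.7998e+02  2.0000e-02 -9.6000e+01] t 29.8 | first shift cm [-45.82  -6.14  -4.19] then turn [ 0.02  0.02 -0.1 ] | F [-0.1 -0.2 -0.5]
```

```bash
python3 -m crank '[[[0,0,0],[0,0,-2.1],-0.2],[[0,0,0],[0,0,-2.1],-0.2],[[0,0,0],[-4.58,-0.614,0],-0.2],[[0,0,0],[-4.58,-0.614,0],-0.2],[[0,0,0],[-4.58,-0.614,0],-0.2],[[0,0,0],[-4.58,-0.614,0],-0.2],[[0,0,0],[-4.58,-0.614,0],-0.2],[[0,0,0],[-4.58,-0.614,0],-0.2]]'>/dev/null
python3 -m crank '[[[0,0,0],[-4.58,-0.614,0],-0.2],[[0,0,0],[-4.58,-0.614,0],-0.2],[[0,0,0],[-4.58,-0.614,0],-0.2],[[0,0,0],[-4.58,-0.614,0],-0.2],[[0,0,0],[0,0,0],-0.2],[[0,0,0],[0,0,0],-0.2],[[0,0,0],[0,0,0],-0.2]]'
python3 - <<'E'
from h import *
go(.5741,.1056,.06,-95.85)
E
```

```text
time_s: 31.3
tcp_pos: [0.5735, 0.1045, 0.1193]
eef_rot: [179.9, -0.1, -96.0]
contact_force: [-0.1, 0.2, -1.4]
gripper_width: 0.0587
gripper_force: 20.0
pos [0.5735 0.1045 0.1193] rot [ 1.799e+02 -6.000e-02 -9.601e+01] t 31.3 | first shift cm [-0.12 -0.05  5.93] then turn [ 0.1  -0.06 -0.16] | F [-0.1  0.2 -1.4]
```

```bash
python3 -m crank '[[[0,0,-0.1],[-0.11,-0.05,2.5],-0.2],[[0,0,0],[0,0,2],-0.2],[[0,0,0],[0,0,1],-0.2],[[0,0,0],[0,0,0.3],-0.2],[[0,0,0],[0,0,0],-0.2],[[0,0,0],[0,0,0],-0.2]]'| grep -E 'pos|contact'
python3 -m crank '[[[0,0,0],[0,0,0.15],-0.2],[[0,0,0],[0,0,0],-0.2],[[0,0,0],[0,0,0],-0.2]]'| grep -E 'pos|contact'
python3 -m crank '[[[0,0,0],[0,0,0.15],-0.2],[[0,0,0],[0,0,0],-0.2],[[0,0,0],[0,0,0],-0.2]]'| grep -E 'pos|contact'
```

```text
tcp_pos: [0.5755, 0.1062, 0.063]
contact_force: [0.7, -0.1, -0.9]
tcp_pos: [0.5751, 0.1064, 0.061]
contact_force: [-0.9, 0.1, -1.6]
tcp_pos: [0.5749, 0.1063, 0.0591]
contact_force: [-0.6, 0.2, -1.2]
```

```bash
python3 -m crank '[[[0,0,0],[0,0,0.2],-0.2],[[0,0,0],[0,0,0],-0.2],[[0,0,0],[0,0,0],-0.2]]'| grep -E 'pos|contact'
python3 -m crank '[[[0,0,0],[0,0,0.1],-0.2],[[0,0,0],[0,0,0],-0.2],[[0,0,0],[0,0,0],-0.2]]'| grep -E 'pos|contact'
python3 -m crank '[[[0,0,0],[0,0,0.1],-0.2],[[0,0,0],[0,0,0],-0.2],[[0,0,0],[0,0,0],-0.2]]'| grep -E 'pos|contact'
```

```text
tcp_pos: [0.5749, 0.1062, 0.057]
contact_force: [0.3, 0.8, -1.0]
tcp_pos: [0.5749, 0.1062, 0.0561]
contact_force: [-0.5, -0.7, -1.3]
tcp_pos: [0.5751, 0.1063, 0.0553]
contact_force: [0.0, 0.2, 0.5]
```

```bash
python3 -m crank '[[[0,0,0],[0,0,0.07],-0.2],[[0,0,0],[0,0,0],-0.2],[[0,0,0],[0,0,0],-0.2]]'| grep -E 'pos|contact'
python3 -m crank '[[[0,0,0],[0,0,0],-0.35],[[0,0,0],[0,0,0],-0.6],[[0,0,0],[0,0,0],-0.6],[[0,0,0],[0,0,0],-0.6],[[0,0,0],[0,0,-1],-0.6],[[0,0,0],[0,0,-3],-0.6],[[0,0,0],[0,0,-3],-0.6]]'| grep -E 'pos|contact'
python3 -m crank '[[[0,0,0],[-4.3,0,-3.2],-0.6],[[0,0,0],[-4.3,0,-3.2],-0.6],[[0,0,0],[-4.3,0,-3.2],-0.6],[[0,0,0],[-4.2,0,-3.2],-0.6],[[0,0,0],[0,0,0],-0.6],[[0,0,0],[0,0,0],-0.6]]'| grep -E 'pos|contact'
python3 fin.py
```

```text
tcp_pos: [0.5751, 0.1063, 0.0552]
contact_force: [-2.8, 0.1, 7.7]
tcp_pos: [0.5746, 0.106, 0.1252]
contact_force: [1.3, 1.0, 0.1]
tcp_pos: [0.5912, 0.2666, 0.2452]
contact_force: [-0.2, -0.7, -0.9]
gold 2866 z 0.0345 tilt [ 0.2 -0.1] box mid [584.1 188. ] range [52.6 52.3]
silver 3581 z 0.0345 tilt [ 0.  -0.4] box mid [576.3 110.3] range [56.7 49.1]
blue 9752 z 0.0248 tilt [0.3 0.1] box mid [581. 174.] range [ 98.4 185.8]
```

```bash
python3 -c "
from plant import r
print(r.get_state()['time_s'], r.close_job())"
```

```text
the job is handed in; nothing more can be done
35.05 None
```

The job is handed in at 35 s: the tray caught on the pin and dropped flat, and the gold and silver medals measured level and fully down in their pockets, though I viewed 11 pictures against the limit of 10.

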